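# Seat the burner cover on its locating pins

### The job

The slotted cover of the coffee roaster's burner box lies askew across the box's two locating pins. With the fingertips, nudge it sideways until both its holes drop over the pins and it lies flat on the box; only push it, do not lift it. Leave the thumb nuts and the other things on the bench where they are, and take the hand away at the end.

Things in the scene. Friction and masses are not known exactly. Their poses are not given: they have to be found in the camera images.
- burner_box: Fixed dark steel box, 230 (x) by 260 (y) by 45 mm high, turned up to 0.3 rad; a brass gas stub 50 mm long on its far (+x) face. Origin: centre of its underside; z up, x away from the robot. Two brass pins stand on its flat top at x = +30 mm, y = +50 and -50 mm in its frame, at first hidden under the cover.
- cover: Loose aluminium plate with black vent slots, 130 (x) by 180 (y) by 6 mm, 0.3 to 0.5 kg. Origin: centre of its underside; z up. Its near (-x) edge starts on the box's top and its underside on the pin tips, sloping up away from the robot by 0.1 rad. It lies 26 to 38 mm too near along the box's x, up to 24 mm to a side, turned up to 0.13 rad. Seated it slides no further.
- seated (a point): fixed point on the box's top: where the cover's origin lies when seated, with the cover's edges parallel to the box's. 70 mm of the box's top then shows in front of the cover, 30 mm beyond it and 40 mm on either side
- pin0 (a point): tip of the left (+y) pin: 10 mm in diameter, 10 mm tall, its upper half a round dome; it stands 4 mm proud of the seated cover
- pin1 (a point): tip of the right (-y) pin, the same size
- hole0 (a point): centre of the cover's left (+y) hole, 15 mm in diameter, right through, at the upper face, x = +10 mm, y = +50 mm in the cover's frame; belongs over pin0
- hole1 (a point): centre of the cover's right (-y) hole, the same size, at the upper face, x = +10 mm, y = -50 mm in the cover's frame; belongs over pin1
- nut0: small brass thumb nut, 18 mm wide, 15 mm high, standing on the far margin of the box's top, left half, 102 mm beyond the box's centre line; origin: base centre; must not be disturbed
- nut1: the same kind of nut on the right half of the far margin; must not be disturbed
- thermometer: white and blue hand-held infrared thermometer lying on the bench left of the box, 225 by 47 by 55 mm; origin: under its body; must not be disturbed
- tin: closed steel sample tin, 72 mm wide, 80 mm high, on the bench to the right; origin: base centre; must not be disturbed
- jar: closed amber jar, 64 mm wide, 100 mm high, beside the far end of the box, left or right; origin: base centre; must not be disturbed
- tamper: steel coffee tamper standing on its flat foot, 58 mm wide, 88 mm high, beside the far end of the box, left or right; origin: base centre; must not be disturbed
There are look-alikes about, which are no part of the job. Of the things like the cover, leave any that is brown; of the rest the smaller one is meant.

How it is judged:
By the outcome, as a careful person would: the job done as asked, in the order asked, and still so for the second after the job is handed in, with the robot touching nothing.
It also fails if it takes over 72 s, if anything falls off the work surface, if the arm or the gripper's body presses on something with over 40 N, if the wrist force passes 120 N, or if a joint passes its speed limit or range.

### The arm

A 7-joint arm with a two-finger parallel gripper is mounted at the origin on the work surface. World frame = base frame: x ahead of the robot, y to its left, z up, the work surface at z = 0. Lengths are in mm, angles in rad, forces in N, time in s.
With the tool pointing down it reaches from about 400 to 900 mm from the base axis. Payload 5.6 kg.
Tool frame: the origin (TCP) lies midway between the tips of the shut fingers; the grasp point (between the pads) lies 19 mm behind it; x points along the fingers, y is the direction in which the jaws open and shut, and the axes are right-handed (so a half turn about x gives the same grasp; the last joint's range is limited). The gripper opens to 92 mm and grips with 3 to 60 N. Pads are 20 mm wide; open, the fingers measure 128 mm over their backs; the gripper's body (75 mm by 189 mm) begins 69 mm behind the grasp point.
Start: joints at [-1.18, 0.468, -0.012, 1.603, 0.006, 1.071, -0.056], TCP at [273.249, 589.783, 214.592] pointing down, gripper open.
Joint ranges: [-2.53, 2.53], [-0.31, 2.02], [-1.57, 1.55], [0.28, 2.44], [-1.29, 4.43], [0.15, 1.84], [-2.92, 2.92]. Speed limits (rad/s): [2.57, 2.57, 3.14, 3.14, 3.14, 3.14, 3.14].

### API

Orientations are given as a rotation vector (axis times angle).
In Python, from cell import robot, grip, kin, viewer gives the robot as it stands. Calls block until the motion is done:
- robot.movep(position, orientation): joint-space move of the TCP to a pose.
- robot.servo_line(position, feed=150, rotation=None): straight line of the TCP; rotation=None keeps the orientation; feed is the mean speed in mm/s.
- robot.goto_joints(angles): joint-space move.
- grip(opening, newtons=None): opening from 0.0 (shut) to 1.0 (fully open); newtons is the grip in N (None keeps the last); returns when the fingers have stopped.
- robot.hold(seconds).
- kin.ik(position, orientation): joint angles nearest the present ones, or None.
- robot.observe(): the state.
- viewer.read_camera(name): name is "scene" or "top" or "wrist"; returns the picture (480x640x3 uint8, red, green, blue); there is no depth.
- viewer.camera_info(name): a dict with "camera_matrix" (3x3 intrinsics, pixels), "R" (3x3) and "t" (3): a world point X has camera coordinates R X + t. Camera axes: x right, y down, z forward; pixel columns grow to the right and rows downward; lengths in mm; the calibration is good to about 2 mm. A picture is of the moment at which its call begins: read the wrist's pose just before it. camera_info takes no time and is no camera call; for the wrist camera it gives the pose at the moment of the call.
A pose or a line that the arm cannot do raises robot.IKError and nothing moves.
- robot.job_done(): hands the job in, once; it reports no verdict.
Trained networks look in the newest picture that a camera, given by its name, has taken for a name from the list of things; names that differ only in an ending like _2 or _b are one class to them, and where a whole thing is asked for, a point or a joint stands for the part that bears it (a point fixed in the world has none). Each returns a list of dicts, best first, with "confidence" (0 to 1); they miss things now and then, are a little off and sometimes report something else, mostly with a low value. They report only what shows in the picture. A call takes as long as a camera call. They do not tell look-alikes from the thing itself.
- viewer.silhouettes(name, camera): "mask" (480x640 bool, what is visible of it).
- viewer.pinpoint(name, camera): "at" ([x, y, z] in mm, in the coordinates of the camera as it stood for that picture, good to about 4 mm: a listed point, or the origin of a listed thing).
The state is a dict: "t": time; "joints": joint angles; "joint_velocities": joint speeds; "joint_torque": joint torques, N m; "tcp_pos": TCP position; "tcp_rot": TCP orientation; "contact_force": force on the tool from outside, world axes, zero at the start; "wrist_torque": the same for the moment, N m; "grip_width": opening from 0.0 (shut) to 1.0 (fully open).
Only numpy, scipy, OpenCV 4.12 (cv2) and the standard library are available. Lean on these libraries where they do the work, as an engineer would, in place of code of your own. Each camera call takes 0.05 s, during which the arm holds its last target.

## Working session

There is one attempt and no reset: what is moved stays moved. The work goes in short steps, each a Python script; the robot and the scene stay as the last script left them, time stands still between calls to the robot, and variables do not carry over. Pictures are saved under pics/ and viewed, and the job is handed in when it is done.

```bash
ls; mkdir -p pics
python3 - <<'E'
from cell import robot, grip, kin, viewer
import cv2,numpy as np
for c in ["scene","top"]:
    im=viewer.read_camera(c); cv2.imwrite(f"pics/{c}0.png",im[:,:,::-1])
    i=viewer.camera_info(c); print(c,np.round(i["R"],3).tolist(),np.round(i["t"],1),np.round(i["camera_matrix"],1).tolist())
s=robot.observe(); print(s["t"],s["tcp_pos"],s["tcp_rot"])
E
```

```text
pics
scene [[0.145, 0.989, -0.021], [0.541, -0.097, -0.835], [-0.828, 0.11, -0.55]] [ -67.4 -212.7 1299.9] [[443.7, 0.0, 323.8], [0.0, 443.7, 242.4], [0.0, 0.0, 1.0]]
top [[-0.012, -1.0, -0.015], [-0.983, 0.014, -0.184], [0.184, 0.012, -0.983]] [  35.8  485.4 1040.5] [[444.8, 0.0, 326.0], [0.0, 444.8, 235.6], [0.0, 0.0, 1.0]]
0.1 [273.05821463 589.29362722 213.74391322] [ 0.33908006  1.54411922 -0.34152892]
```

View pics/scene0.png

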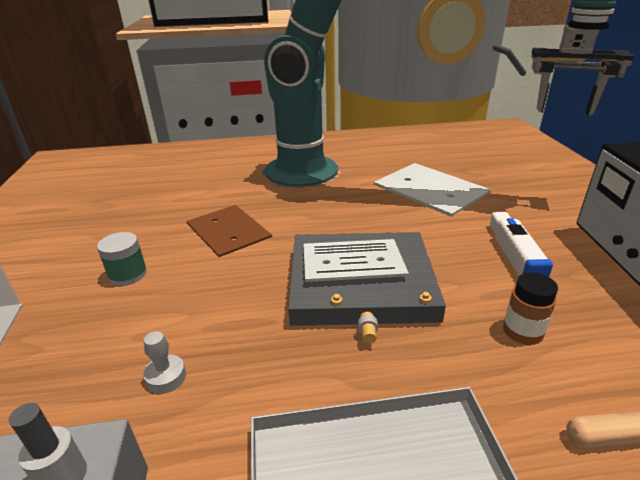

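View pics/top0.png

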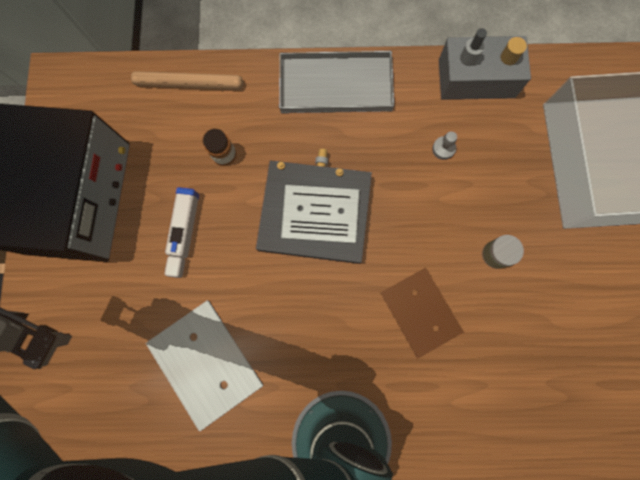

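Candidates for the cover: the slotted silver plate on the box at top-camera pixel (320,213), the larger blank silver plate at (205,365), and the brown plate at (423,312). The brown one is ruled out, and of the two silver plates the smaller one is meant, so it's the one on the box. Next I'll measure and check it in a close crop.

```bash
cat > h.py <<'E'
from cell import robot, grip, kin, viewer
import cv2,numpy as np
def pin(name,cam,info):
    R,t=np.array(info["R"]),np.array(info["t"])
    return [(round(d["confidence"],2),np.round(R.T@(np.array(d["at"])-t),1)) for d in viewer.pinpoint(name,cam)]
def ray(uv,info,z):
    K,R,t=[np.array(info[k]) for k in("camera_matrix","R","t")]
    c=-R.T@t; d=R.T@np.linalg.inv(K)@np.array([uv[0],uv[1],1.]); return c+d*(z-c[2])/d[2]
def proj(X,info):
    K,R,t=[np.array(info[k]) for k in("camera_matrix","R","t")]
    p=K@(R@np.asarray(X,float)+t); return p[:2]/p[2]
E
python3 - <<'E'
from h import *
for c in ["top","scene"]:
    im=viewer.read_camera(c);i=viewer.camera_info(c)
    for n in ["burner_box","cover","seated","hole0","hole1","pin0","pin1","nut0","nut1"]+(["jar","tamper","tin","thermometer"] if c=="top" else []):
        print(c,n,[(a,b.tolist()) for a,b in pin(n,c,i)])
    m=viewer.silhouettes("cover",c)
    print([(round(d["confidence"],2),d["mask"].sum(),np.argwhere(d["mask"]).mean(0).round()) for d in m])
im=viewer.read_camera("top"); cv2.imwrite("pics/crop.png",cv2.resize(im[140:280,230:400,::-1],None,fx=4,fy=4,interpolation=cv2.INTER_CUBIC))
print(robot.observe()["t"])
E
```

```text
top burner_box [(0.73, [586.2, 105.3, 52.0])]
top cover [(0.96, [181.5, 332.8, 4.5]), (0.85, [300.6, -203.0, 4.8]), (0.66, [539.7, 42.0, 51.9])]
top seated []
top hole0 [(0.84, [246.3, 358.7, -1.0]), (0.83, [261.2, -230.4, 2.4]), (0.83, [346.1, -189.6, 0.7]), (0.79, [133.0, 278.8, -1.9]), (0.72, [543.1, -11.1, 60.2]), (0.71, [554.7, 92.2, 56.9])]
top hole1 [(0.84, [246.3, 358.7, -1.0]), (0.83, [261.2, -230.4, 2.4]), (0.83, [346.1, -189.6, 0.7]), (0.79, [133.0, 278.8, -1.9]), (0.72, [543.1, -11.1, 60.2]), (0.71, [554.7, 92.2, 56.9])]
top pin0 [(0.79, [582.7, 103.6, 53.0]), (0.65, [574.8, 3.5, 56.7])]
top pin1 [(0.79, [582.7, 103.6, 53.0]), (0.65, [574.8, 3.5, 56.7])]
top nut0 [(0.69, [715.7, 301.3, -3.5]), (0.6, [645.1, -3.4, 44.1]), (0.46, [667.8, 142.8, 47.0])]
top nut1 [(0.69, [715.7, 301.3, -3.5]), (0.6, [645.1, -3.4, 44.1]), (0.46, [667.8, 142.8, 47.0])]
top jar [(0.81, [717.5, 299.8, -4.5]), (0.38, [553.9, 88.9, 55.7])]
top tamper [(0.96, [720.0, -282.4, 2.8])]
top tin [(0.96, [441.9, -397.7, 1.8])]
top thermometer [(0.9, [488.4, 398.4, -1.1])]
[(0.71, np.int64(7852), array([365
[... 404 characters left out ...]
 (0.58, [245.4, 356.2, 2.8]), (0.58, [345.8, -186.4, -1.8])]
scene hole1 [(0.82, [553.5, 93.1, 54.3]), (0.72, [545.1, -5.7, 59.9]), (0.72, [262.1, -228.2, 1.1]), (0.65, [549.4, 60.8, -3.7]), (0.6, [139.5, 278.7, -0.1]), (0.58, [245.4, 356.2, 2.8]), (0.58, [345.8, -186.4, -1.8])]
scene pin0 [(0.86, [588.4, 104.2, 54.1]), (0.62, [574.7, 6.4, 54.5])]
scene pin1 [(0.86, [588.4, 104.2, 54.1]), (0.62, [574.7, 6.4, 54.5])]
scene nut0 [(0.63, [648.4, -6.1, 45.2]), (0.5, [664.8, 141.6, 45.3])]
scene nut1 [(0.63, [648.4, -6.1, 45.2]), (0.5, [664.8, 141.6, 45.3])]
[(0.92, np.int64(3682), array([260., 352.])), (0.66, np.int64(3165), array([189., 433.])), (0.66, np.int64(2503), array([230., 228.]))]
1.45
```

View pics/crop.png

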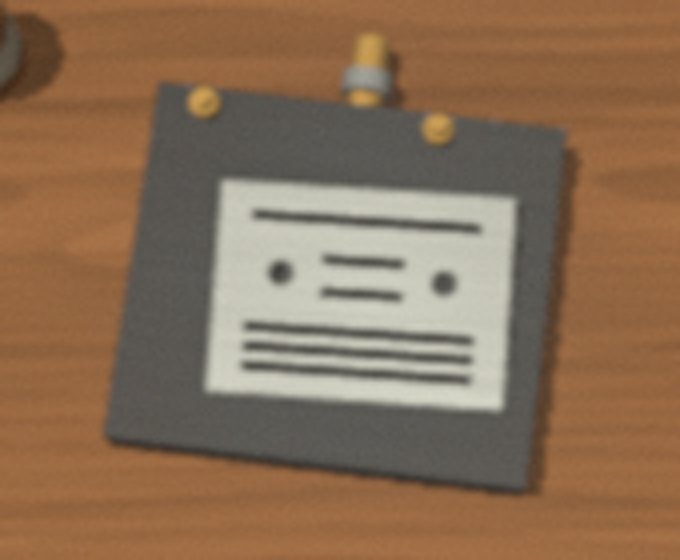

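```bash
cat >> h.py <<'E'
from scipy.spatial.transform import Rotation as Rn
def down(yaw,s=1):
    # tool x down; tool y = s * box y
    x=np.array([0,0,-1.]); y=s*np.array([-np.sin(yaw),np.cos(yaw),0]); return Rn.from_matrix(np.c_[x,y,np.cross(x,y)]).as_rotvec()
E
python3 - <<'E'
from h import *
i=viewer.camera_info("top")
P=np.array([ray((230+u/4-.4,140+v/4-.4),i,45)[:2] for u,v in [(160,84),(565,130),(526,487),(108,437)]])
print(P.round(1).tolist())
c=P.mean(0); fx=(P[0]+P[1]-P[2]-P[3]); ly=(P[0]+P[3]-P[1]-P[2])
yx=np.arctan2(fx[1],fx[0]); yy=np.arctan2(-ly[0],ly[1]); print("box",c,yx,yy,np.linalg.norm(fx)/2,np.linalg.norm(ly)/2)
print("tcp rotmat",Rn.from_rotvec(robot.observe()["tcp_rot"]).as_matrix().round(2).tolist())
for s in(1,-1):
    print(s,kin.ik([500,50,320],down(yy,s)))
    for p in ([430,50,47],[540,170,47],[540,-80,47],[500,50,47]): print(p,np.round(kin.ik(p,down(yy,s)),2))
E
```

```text
[[680.6, 169.6], [646.0, -84.9], [421.4, -54.6], [455.4, 198.6]]
box [550.83058977  57.17819908] -0.1312833870830378 -0.13449909068413146 226.8231333075741 256.1512556145035
tcp rotmat [[0.0, 0.42, 0.91], [-0.0, 0.91, -0.42], [-1.0, -0.0, 0.0]]
1 [-0.50155141  0.1083403   0.36769234  1.84673621 -0.04181266  1.1940059
  1.31586221]
[430, 50, 47] [-0.32  0.39  0.15  2.24 -0.12  0.52  1.35]
[540, 170, 47] [-0.43  0.55  0.09  1.93 -0.07  0.66  1.14]
[540, -80, 47] [-0.14  0.54  0.28  1.99 -0.24  0.65  1.73]
[500, 50, 47] [-0.29  0.48  0.16  2.08 -0.13  0.59  1.39]
-1 [-0.80680382  0.11269448  0.70752971  1.8626079  -0.0786796   1.1942478
 -1.77872797]
[430, 50, 47] [-0.75  0.46  0.66  2.27 -0.53  0.57 -1.39]
[540, 170, 47] [-0.8   0.61  0.57  1.95 -0.49  0.72 -1.64]
[540, -80, 47] [-0.42  0.61  0.65  2.01 -0.56  0.71 -1.12]
[500, 50, 47] [-0.64  0.53  0.59  2.11 -0.5   0.64 -1.41]
```

Run:
```python
from h import *
grip(0.0)
robot.movep([510,60,300],down(-0.133))
robot.hold(0.2)
i=viewer.camera_info("wrist"); im=viewer.read_camera("wrist"); cv2.imwrite("pics/w1.png",im[:,:,::-1])
np.save("w1i.npy",i,allow_pickle=True)
for n in ["cover","burner_box","seated","hole0","pin0","nut0"]: print(n,[(a,b.tolist()) for a,b in pin(n,"wrist",i)])
print(robot.observe()["t"],robot.observe()["tcp_pos"], (-np.array(i["R"]).T@i["t"]).round())
```

```text
cover [(0.87, [535.5, 43.9, 50.1]), (0.83, [301.9, -208.8, 8.3])]
burner_box []
seated []
hole0 [(0.97, [540.9, -8.7, 57.0]), (0.95, [348.1, -194.6, -1.6]), (0.9, [550.8, 90.9, 59.6])]
pin0 []
nut0 [(0.51, [662.2, 138.1, 46.0]), (0.46, [641.2, -7.4, 45.7])]
5.4583 [510.00664023  60.02115883 299.98932035] [431.  70. 470.]
```

View pics/w1.png

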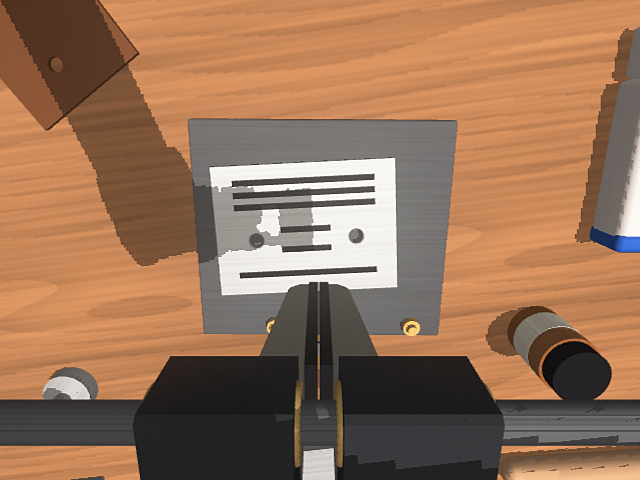

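```bash
cat >> h.py <<'E'
from scipy.optimize import least_squares
def fit2(model,obs):
    f=lambda p:(np.c_[np.cos(p[2])*model[:,0]-np.sin(p[2])*model[:,1]+p[0],np.sin(p[2])*model[:,0]+np.cos(p[2])*model[:,1]+p[1]]-obs).ravel()
    r=least_squares(f,[obs[:,0].mean(),obs[:,1].mean(),0]); return r.x,np.sqrt(np.mean(r.fun**2))
def inbox(X,b):
    d=np.asarray(X)[:2]-b[:2]; c,s=np.cos(b[2]),np.sin(b[2]); return np.array([c*d[0]+s*d[1],-s*d[0]+c*d[1]])
def outbox(p,b):
    c,s=np.cos(b[2]),np.sin(b[2]); return np.array([b[0]+c*p[0]-s*p[1],b[1]+s*p[0]+c*p[1]])
# corner order: far-left, far-right, near-right, near-left
BM=np.array([[115,130],[115,-130],[-115,-130],[-115,130.]]);
E
python3 - <<'E'
from h import *
i=np.load("w1i.npy",allow_pickle=True).item()
im=cv2.imread("pics/w1.png")
g=cv2.cvtColor(im,cv2.COLOR_BGR2GRAY)
out=cv2.resize(im[100:360,170:480],None,fx=2.5,fy=2.5,interpolation=cv2.INTER_CUBIC); cv2.imwrite("pics/w1c.png",out)
P=np.array([ray(u,i,45)[:2] for u in [(439,334),(204,333),(189,120),(457,121)]])
b,e=fit2(BM,P); print("box wrist",b,e)
j=viewer.camera_info("top")
P=np.array([ray((230+u/4-.4,140+v/4-.4),j,45)[:2] for u,v in [(160,84),(565,130),(526,487),(108,437)]])
b2,e2=fit2(BM,P); print("box top",b2,e2)
for lab,inf,nl,nr,fl,fr,h0,h1 in (("wrist",i,(395,158),(210,167),(397,286),(221,295),(356,236),(257,241)),
  ("top",j,*[(230+u/4-.4,140+v/4-.4) for u,v in [(205,392),(503,411),(220,180),(516,198),(281,273),(444,284)]])):
  for bb in (b,b2):
    print(lab,[np.round(inbox(ray(u,inf,z),bb),1).tolist() for u,z in [(nl,51),(nr,51),(fl,63.9),(fr,63.9),(h0,58),(h1,58)]])
E
```

```text
box wrist [ 5.48718663e+02  5.83425496e+01 -1.35554417e-01] 1.3576397793373483
box top [ 5.50830590e+02  5.71781991e+01 -1.33086581e-01] 1.7908018537340438
wrist [[-78.8, 69.8], [-69.5, -109.7], [48.9, 76.5], [59.6, -103.8], [-2.3, 33.7], [3.4, -65.6]]
wrist [[-80.9, 70.9], [-72.0, -108.7], [46.8, 77.3], [57.1, -103.0], [-4.5, 34.6], [0.9, -64.7]]
top [[-77.7, 70.8], [-67.4, -110.0], [52.2, 78.7], [62.4, -102.8], [-0.1, 34.2], [5.0, -65.4]]
top [[-79.8, 71.9], [-70.0, -108.9], [50.1, 79.4], [59.9, -102.0], [-2.3, 35.1], [2.5, -64.5]]
```

View pics/w1c.png

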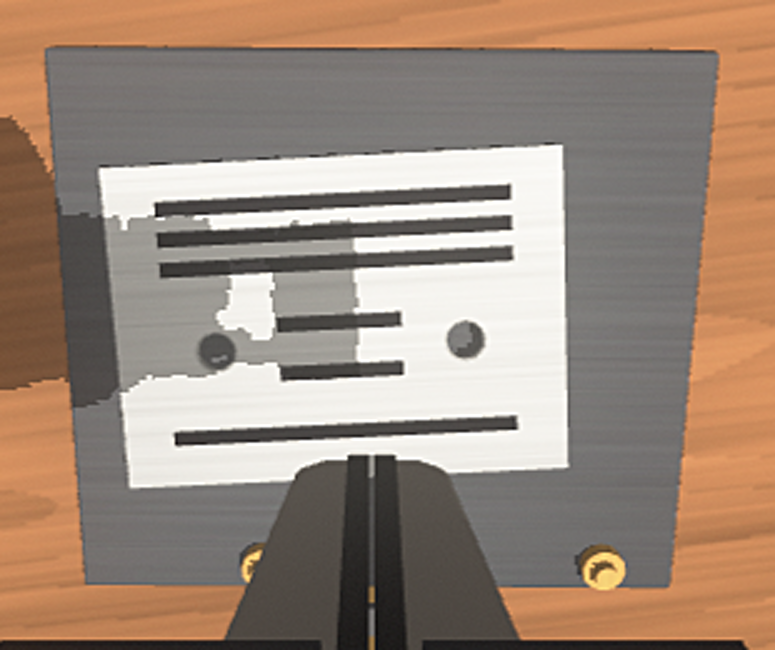

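```bash
cat >> h.py <<'E'
B=np.array([549.7,57.8,-0.134])
RV=down(B[2])
def go(x,y,z,feed=150): 
    p=outbox((x,y),B); robot.servo_line([p[0],p[1],z],feed=feed,rotation=RV)
def st():
    s=robot.observe(); f=np.array(s["contact_force"]); return s["t"],inbox(s["tcp_pos"],B).round(1),round(s["tcp_pos"][2],1),np.r_[inbox(f[:2]+B[:2],B),f[2]].round(2)
def look(fn):
    i=viewer.camera_info("wrist"); im=viewer.read_camera("wrist"); cv2.imwrite(f"pics/{fn}.png",im[:,:,::-1])
    np.save(fn+"i.npy",i,allow_pickle=True); return i
E
python3 - <<'E'
from h import *
go(-8,-145,120); go(-8,-145,48,80); robot.hold(.2); print(st())
s0=st()[3]
for y in np.arange(-140,-108,1.5):
    go(-8,y,48,30); s=st(); print(s[1],s[3])
    if abs(s[3][1]-s0[1])>0.8: break
look("w2"); print(st()[0])
E
```

```text
(8.4, array([  -7.6, -145. ]), np.float64(48.5), array([-0.43,  0.11,  0.36]))
[  -8.  -139.6] [ 0.6   0.35 -0.39]
[  -8.  -138.4] [ 0.88 -0.88 -0.16]
9.0167
```

View pics/w2.png

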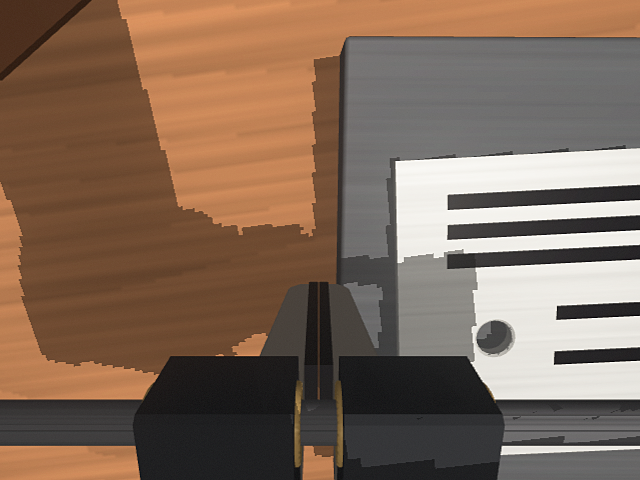

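Run:
```python
from h import *
go(-8,-118,48,60)
go(-8,-108,48,15); print(st())
i=look("w3")
print([(a,inbox(b,B).round(1).tolist(),b[2]) for a,b in pin("hole0","wrist",i)])
```

```text
(10.325, array([  -8. , -107.9]), np.float64(48.0), array([-0.66, -2.35,  0.83]))
[(0.59, [2.6, -56.3], np.float64(58.8))]
```

View pics/w3.png

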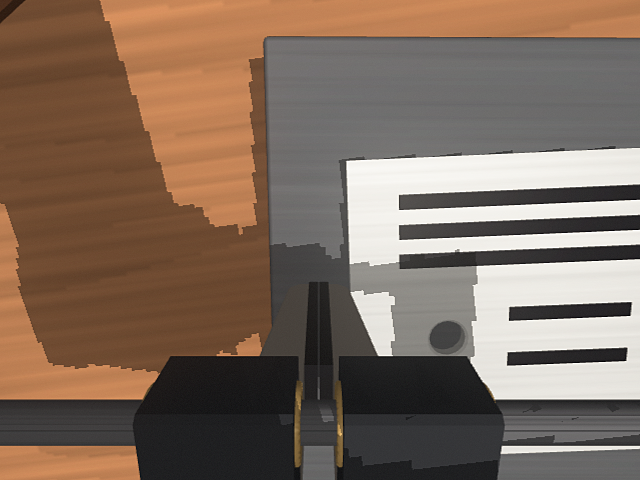

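Run:
```python
from h import *
i=np.load("w3i.npy",allow_pickle=True).item()
for u,z in [((447,337),61),((266,38),45),((347,160),51)]: print(inbox(ray(u,i,z),B).round(1))
```

```text
[ -0.2 -56.3]
[-115.1 -128.5]
[-70.9 -98. ]
```

Run:
```python
from h import *
go(-8,-101,48,15); print(st())
go(-8,-112,48,60); go(-20,-115,130,200)
grip(1.0)
go(-60,0,250,300); robot.hold(.2)
i=look("w4"); print(st())
for n in("hole0",): print([(a,inbox(b,B).round(1).tolist(),b[2]) for a,b in pin(n,"wrist",i)])
```

```text
(11.0417, array([  -8. , -100.5]), np.float64(48.0), array([-0.53,  0.  , -0.31]))
(14.2833, array([-60.2,  -1.4]), np.float64(248.8), array([-0.36,  0.27, -1.02]))
[(0.73, [1.3, 50.1], np.float64(55.7)), (0.65, [-0.6, -52.5], np.float64(60.7)), (0.6, [-168.5, -275.2], np.float64(-1.2))]
```

View pics/w4.png

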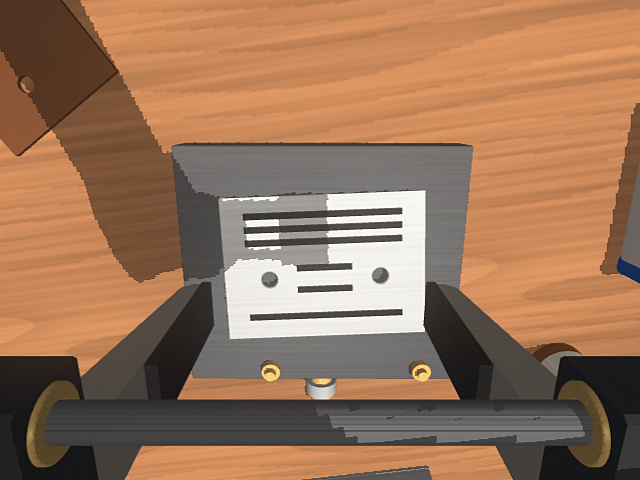

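Run:
```python
from h import *
i=np.load("w4i.npy",allow_pickle=True).item()
for n,u,z in [("h0",(381,275),58),("h1",(270,280),58),("nr",(173,146),45),("nl",(472,146),45),("fr",(193,378),45),("cnl",(425,191),51),("cnr",(219,198),51),("cfr",(230,339),64),("cfl",(425,333),64)]: print(n,inbox(ray(u,i,z),B).round(1))
```

```text
h0 [-2.  53.1]
h1 [  2.7 -47. ]
nr [-115.2 -127.7]
nl [-114.6  128.5]
fr [ 113.  -129.4]
cnl [-76.9  89.3]
cnr [-71.1 -89.8]
cfr [ 58.7 -85.2]
cfl [52.8 94.9]
```

Run:
```python
from h import *
go(-100,2,120,200); go(-100,2,47.5,80); robot.hold(.2); print(st())
go(-85,2,47.5,30); print(st())
go(-64,2,47.5,15); print(st())
i=look("w5")
print([(a,inbox(b,B).round(1).tolist(),b[2]) for a,b in pin("hole0","wrist",i)])
```

```text
(16.425, array([-99.7,   2.2]), np.float64(47.9), array([ 0.45,  0.41, -0.03]))
(17.075, array([-85. ,   1.9]), np.float64(47.4), array([0.36, 0.04, 0.46]))
(18.625, array([-63.9,   2. ]), np.float64(47.5), array([-0.89, -0.4 , -0.67]))
[]
```

View pics/w5.png

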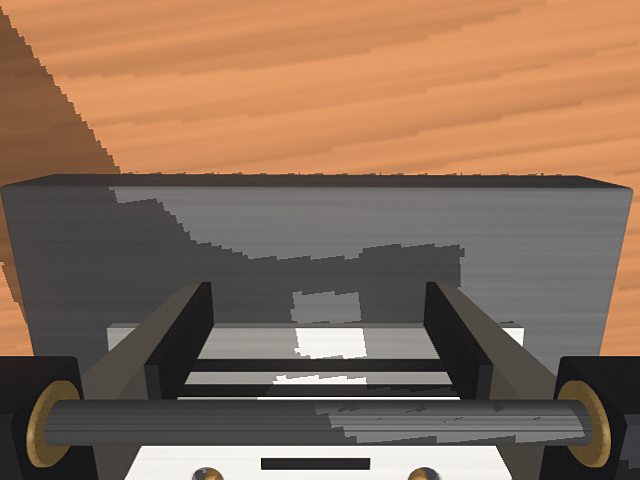

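Run:
```python
from h import *
i=np.load("w5i.npy",allow_pickle=True).item()
for n,u,z in [("cnl",(523,327.5),51),("cnr",(108,327.5),51),("nr",(2,187),45),("nl",(632,189),45),("h0",(425,476),60),("h1",(207,476),60)]: print(n,inbox(ray(u,i,z),B).round(1))
im=cv2.imread("pics/w5.png"); cv2.imwrite("pics/w5c.png",cv2.resize(im[420:480,150:490],None,fx=2.3,fy=2.3,interpolation=cv2.INTER_CUBIC))
m=viewer.read_camera("top"); cv2.imwrite("pics/t5.png",cv2.resize(m[140:280,230:400,::-1],None,fx=4,fy=4,interpolation=cv2.INTER_CUBIC))
m=viewer.read_camera("scene"); cv2.imwrite("pics/s5.png",cv2.resize(m[210:350,270:460,::-1],None,fx=4,fy=4,interpolation=cv2.INTER_CUBIC))
```

```text
cnl [-55.4  89.1]
cnr [-55.3 -90. ]
nr [-115.4 -127.7]
nl [-114.6  128.3]
h0 [15.  49.6]
h1 [ 15.1 -50. ]
```

View pics/w5c.png

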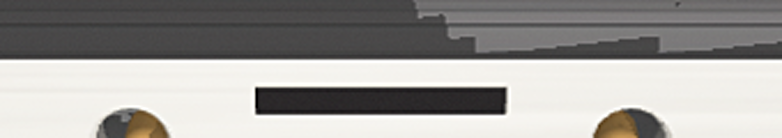

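View pics/t5.png

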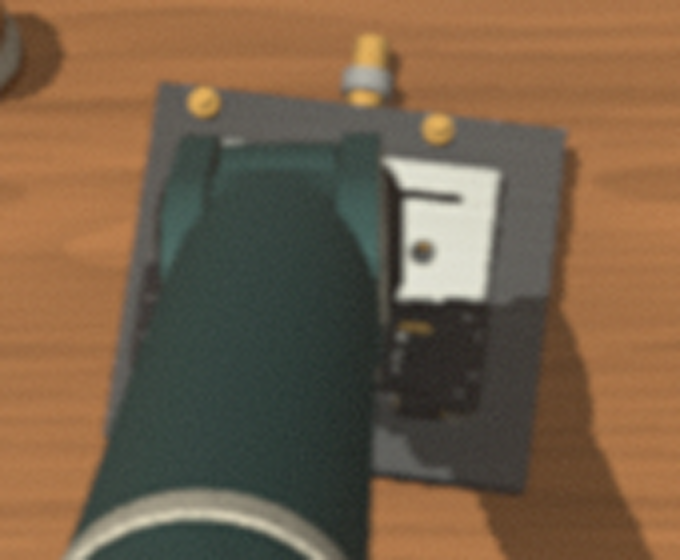

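View pics/s5.png

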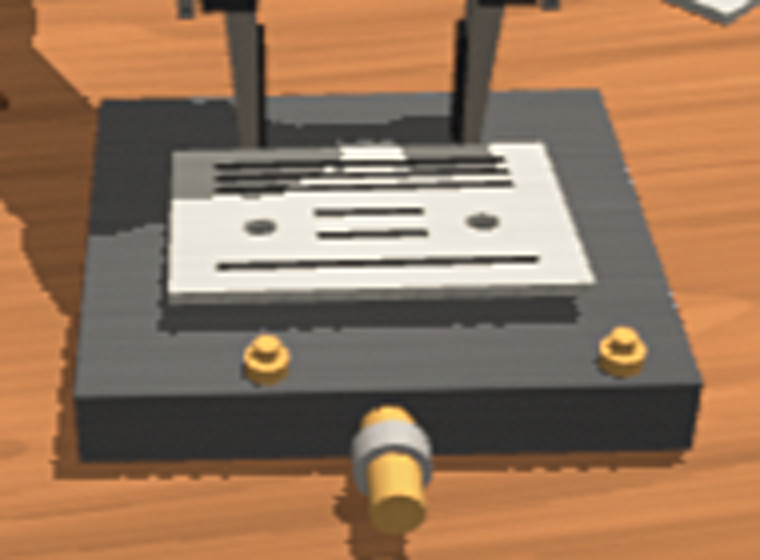

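Run:
```python
from h import *
for x in np.arange(-62,-52.4,1):
    go(x,2,47.5,15); s=st(); print(s[1],s[3])
    if s[3][0]<-6: break
i=look("w6"); print(s[0])
m=viewer.read_camera("scene"); cv2.imwrite("pics/s6.png",cv2.resize(m[210:350,270:460,::-1],None,fx=4,fy=4,interpolation=cv2.INTER_CUBIC))
```

```text
[-60.9   2.2] [ 0.54 -0.66  0.05]
[-60.5   2.1] [-0.13  0.42 -0.41]
[-59.8   2. ] [-0.74  0.4   0.55]
[-58.9   1.9] [-0.44 -0.41 -0.23]
[-57.9   2. ] [-0.06  0.05  0.29]
[-57.   2.] [-1.46  0.57 -0.88]
[-56.7   1.9] [-2.65  0.02  1.5 ]
[-55.2   1.9] [-2.51  0.57  0.27]
[-53.7   2. ] [-2.    0.25 -0.66]
[-52.7   2. ] [-1.8   0.36 -1.18]
21.3583
```

View pics/s6.png

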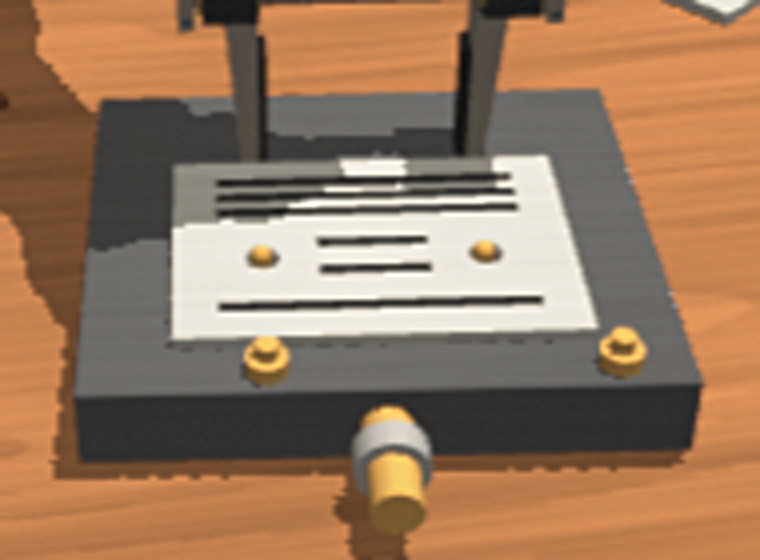

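View pics/w6.png

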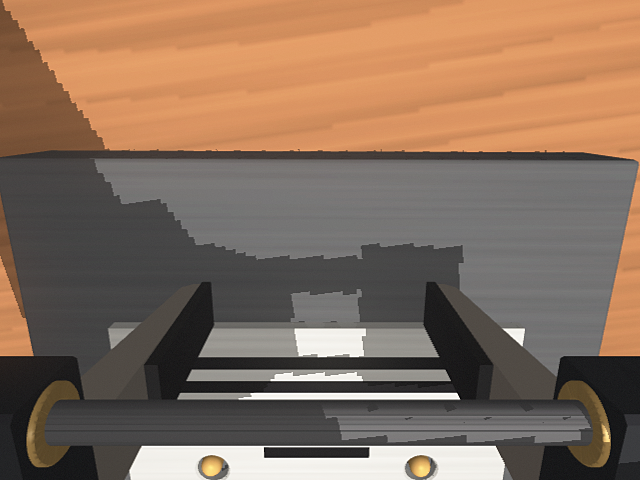

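Both pins show through the holes. I'll back off and check that the cover lies flat.

Run:
```python
from h import *
go(-64,2,47.5,30); go(-75,2,60,80); go(-110,0,270,250); robot.hold(.2)
i=look("w7"); print(st())
for n in("hole0","pin0","cover"): print(n,[(a,inbox(b,B).round(1).tolist(),b[2]) for a,b in pin(n,"wrist",i)])
m=viewer.read_camera("scene"); cv2.imwrite("pics/s7.png",cv2.resize(m[240:330,280:440,::-1],None,fx=5,fy=5,interpolation=cv2.INTER_CUBIC))
j=viewer.camera_info("scene")
for n in("pin0","hole0","cover"): print(n,[(a,inbox(b,B).round(1).tolist(),b[2]) for a,b in pin(n,"scene",j)])
for z in(0,6): print("expected far edge z",45+z,[proj([*outbox((85,y),B),45+z],j).round(1).tolist() for y in(90,-90)])
for z in(45,): print("box far corners",[proj([*outbox((115,y),B),z],j).round(1).tolist() for y in(130,-130)])
```

```text
(23.5833, array([-110.3,   -0.2]), np.float64(268.9), array([-0.78, -0.08,  0.21]))
hole0 [(0.87, [30.2, -52.1], np.float64(52.9)), (0.66, [34.1, 48.9], np.float64(52.9)), (0.61, [-168.9, -276.9], np.float64(1.2))]
pin0 [(0.74, [28.7, -50.4], np.float64(53.3)), (0.57, [28.1, 51.8], np.float64(51.4))]
cover [(0.96, [-216.2, -296.8], np.float64(8.2)), (0.95, [20.6, 3.2], np.float64(47.6))]
pin0 [(0.71, [31.4, 52.8], np.float64(52.5)), (0.61, [28.6, -49.0], np.float64(53.1))]
hole0 [(0.84, [-166.5, -270.2], np.float64(-1.4)), (0.83, [31.7, 51.0], np.float64(48.6)), (0.77, [-440.0, 165.5], np.float64(1.3)), (0.72, [-339.8, 257.4], np.float64(3.3)), (0.7, [-248.0, -324.0], np.float64(-4.4)), (0.68, [34.5, -45.5], np.float64(53.9)), (0.67, [102.6, -46.9], np.float64(45.4))]
cover [(0.96, [21.5, 3.0], np.float64(46.5)), (0.71, [-206.6, -290.2], np.float64(3.5)), (0.67, [-400.2, 221.9], np.float64(11.7))]
expected far edge z 45 [[417.6, 293.1], [311.9, 295.6]]
expected far edge z 51 [[417.9, 290.4], [311.7, 292.9]]
box far corners [[445.3, 304.3], [287.4, 308.0]]
```

View pics/s7.png

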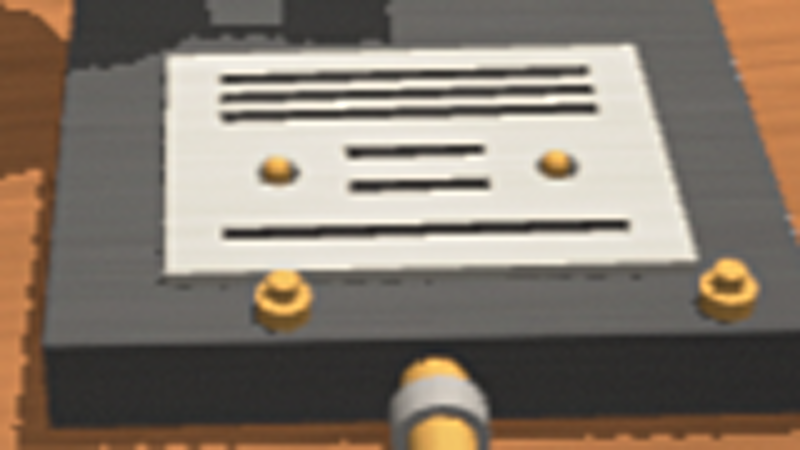

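View pics/w7.png

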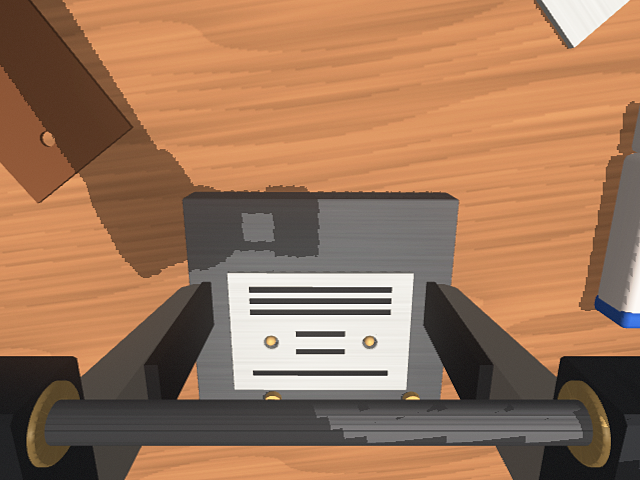

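Run:
```python
from h import *
go(-75,0,150,200); robot.hold(.2)
i=look("w8"); print(st())
im=cv2.imread("pics/w8.png"); cv2.imwrite("pics/w8c.png",cv2.resize(im[220:480,180:470],None,fx=2.3,fy=2.3,interpolation=cv2.INTER_CUBIC))
```

```text
(24.9583, array([-74.6,   0.3]), np.float64(151.0), array([-0.08,  0.13, -0.27]))
```

View pics/w8c.png

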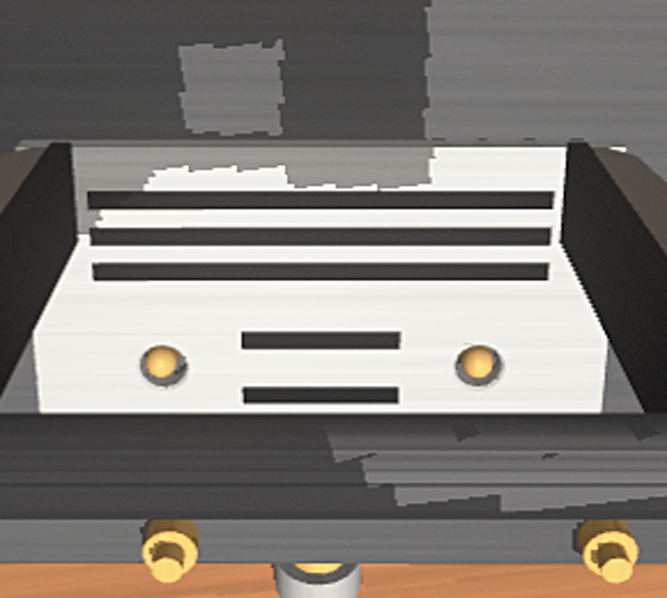

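Run:
```python
from h import *
i=np.load("w7i.npy",allow_pickle=True).item()
obs=np.array([(407,389.5),(235,389.5),(228.5,273),(413.5,273)])
for nm,x0,zf in (("flat",20,51),("tilt far +2",20,53),("far +4",20,55)):
    M=[(85,90,zf),(85,-90,zf),(-45,-90,51),(-45,90,51)]
    print(nm,np.array([proj([*outbox(m[:2],B),m[2]],i) for m in M]).round(1).tolist())
print("boxcorners",[proj([*outbox((-115,y),B),45],i).round(1).tolist() for y in(130,-130)],"obs (459,199)(183,198)")
g=viewer.camera_info("top")
go(-130,40,300,250); robot.movep([300,300,350],RV); robot.hold(.3); print(st())
m=viewer.read_camera("top"); cv2.imwrite("pics/t9.png",m[:,:,::-1])
m=viewer.read_camera("scene"); cv2.imwrite("pics/s9.png",m[:,:,::-1])
```

```text
flat [[405.8, 388.6], [234.3, 388.3], [227.0, 271.9], [413.4, 272.1]]
tilt far +2 [[406.2, 389.8], [233.9, 389.5], [227.0, 271.9], [413.4, 272.1]]
far +4 [[406.6, 390.9], [233.5, 390.7], [227.0, 271.9], [413.4, 272.1]]
boxcorners [[459.5, 199.4], [181.2, 199.2]] obs (459,199)(183,198)
(26.9833, array([-279.2,  206.1]), np.float64(349.8), array([-0.18, -0.57, -0.16]))
```

View pics/t9.png

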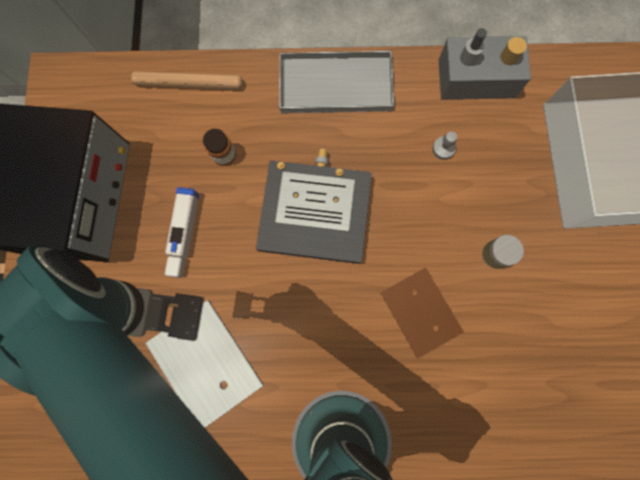

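View pics/s9.png

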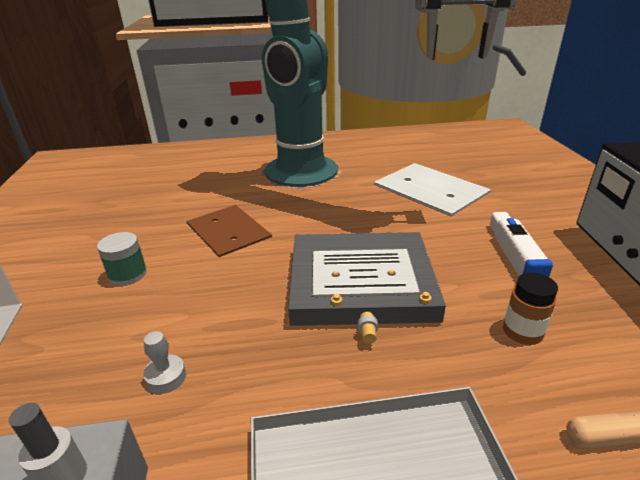

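The cover is flat with both pins showing through its holes. The nuts at top-camera pixels (281,165) and (340,172) and the other things haven't moved. The arm is clear, so I'm handing in.

```bash
python3 -c "
from h import *
robot.job_done()"
```

```text
the job is handed in; nothing more can be done
```

The cover is seated on the burner box and the job is handed in, at about 27 s of the 72 s allowed. I nudged the slotted cover about 16–18 mm to the left with the shut fingers. Then I pushed its near edge forward with the two open fingers, which squared it up, until both holes dropped over the pins.

**Last checks:**
- **Seating:** both pins show through the holes and stand proud of the cover, with clear gaps on the sides and far side. The cover's corners match a flat, seated pose to about 1.5 px. That is also about the size of a 2 mm tilt, so this check alone doesn't rule out a slight one; the scene camera view also agrees with flat.
- **Surroundings:** by eye, the nuts and everything else sit where they were in the first pictures.
- **Forces:** the wrist read 3 N or less wherever I checked it, and the hand is well clear of everything.

**Disagreements:** the networks put the holes and cover origin up to 4.5 mm off, so I relied on pixel measurements against the box. A thin, broken shadow line remains under the cover's far edge, which I took to be the plate's own edge shadow.

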